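Arm the guarded lamp switch

ROBOT

A 6-joint arm with a two-finger parallel gripper is mounted at the origin on the work surface. World frame = base frame: x ahead of the robot, y to its left, z up, the work surface at z = 0. Lengths are in m, angles in rad, forces in N, time in s.
With the tool pointing down it reaches from about 0.25 to 0.8 m from the base axis. Payload 3.9 kg.
Tool frame: the origin (TCP) lies at the very end of the fingers, on their centre line; the grasp point (between the pads) lies 19 mm behind it; z points along the fingers, y is the line along which they close (so a half turn about z gives the same grasp; the last joint's range is limited). The gripper opens to 85 mm and grips with 20 to 120 N. Pads are 22 mm wide; open, the fingers measure 114 mm over their backs; the gripper's body (76 mm by 85 mm) begins 54 mm behind the grasp point. The pads swing forward as they close: fully open they stand 13 mm farther back than shut.
Start: joints at [-1.115, 0.26, -0.138, 1.173, 0, 1.571], TCP at [0.231, -0.471, 0.231] pointing down, gripper open.
Joint ranges: [-2.78, 2.78], [-0.83, 1.72], [-1.28, 1.37], [-1.9, 2.12], [-1.57, 1.48], [-3.14, 3.14]. Speed limits (rad/s): [2.57, 2.57, 3.14, 3.14, 3.14, 3.14].

INTERFACE

Orientations are given as a rotation vector (axis times angle).
In Python, from station import manip, eyes gives the robot as it stands.
- The arm moves only by the tool drive_tool, never from a script. Its argument "rows" is a list that holds one entry, the list of rows, each a list of 7 numbers: the turn, a rotation vector about the tool's x, y, z in units of 180 degrees (1.0 is 180 degrees), then the shift along the tool's x, y, z in units of 0.5 m (1.0 is 0.5 m), then the opening, from 0 (shut) to 1 (fully open). In form: [[[wx, wy, wz, x, y, z, hand], ...]]. A call has 1 to 8 rows; each row shifts and turns the commanded pose from where the row before left it, along the tool's axes as they then stand; what a row does not reach is not made up. A row lasts 1/8 s, in which the tool goes at most 62.5 mm and 10.7 degrees, less where a joint would pass 70% of its speed; a pose out of reach is approached as far as the arm can. A call with a number of a shift or a turn outside -1 to 1 is refused whole. A call with a gripper value outside its range is refused whole. The fingers move at their own pace and stop on an object; "squeeze" is the grip in N (left out, the last holds). Time passes only in rows, so rows that do not move let the fingers close. It gives the time, the measured TCP pose, the force, the opening and the grip force at its end, in the units of the state.
- manip.sense(): the state, without advancing time (a new reading comes with each control period).
- eyes.grab_frame(name): name is "scene" or "top" or "wrist"; returns (picture, depth): 384x512x3 uint8, red, green, blue; 384x512 float32, m along the optical axis (not along the pixel's ray), 0 where there is no reading.
- eyes.get_calibration(name): a dict with "fx", "fy", "cx", "cy" (pixels), "dist_coeffs" ([k1, k2, p1, p2, k3] as OpenCV has them; the pictures are not rectified), "R" (3x3) and "t" (3): a world point X has camera coordinates R X + t. Camera axes: x right, y down, z forward; pixel columns grow to the right and rows downward; lengths in m; the calibration is good to about 2 mm. A picture is of the moment at which its call begins: read the wrist's pose just before it. get_calibration takes no time and is no camera call; for the wrist camera it gives the pose at the moment of the call.
- manip.close_job(): hands the job in; it is judged then, once.
The state is a dict: "time_s": time; "qpos": joint angles; "qvel": joint speeds; "joint_efforts": joint torques, N m; "tcp_pos": TCP position; "tcp_rot": TCP orientation; "force": force on the tool from outside, world axes, zero at the start; "moment": the same for the moment, N m; "width": finger opening in m; "finger_force": force on a finger pad.
Only numpy, scipy, OpenCV 4.12 (cv2) and the standard library are available. Lean on these libraries where they do the work, as an engineer would, in place of code of your own. Each camera call takes 0.05 s, during which the arm holds its last target. There are 200 camera calls.

TASK

Switch on the microscope lamp supply with the fingertips: lift its hinged switch guard by the lip and swing it back until it stands open by itself, then push the toggle beneath it all the way over, away from the front, and last tip the guard forward again so that it drops fully shut over the toggle. Grasp nothing, and leave the bottle, the lens and the slide box beside the supply where they stand.

Things in the scene. Friction and masses are not known exactly. Their poses are not given: they have to be found in the camera images.
- supply: White lamp supply fixed to the bench, 190 (x) x 220 (y) x 60 mm high; origin: centre of its underside, on the bench; x points from its vented front (facing the robot) to its back, y to its left. On top at y = 35 mm: guard, toggle under it, dark hinge block (x 15-33 mm, 60 wide, 24 high). Black fixed knob, 34 across, 20 high, at x 30, y -62. Bystanders stand beside it, none in front.
- guard (a joint): Guard angle: 0 shut, 1.75 rad at its back stop. Aluminium hood, about 70 g, 50 mm wide: 4 mm top plate sloping from 8 mm above the hinge line at the rear to 34 mm above it at the front; front wall's outer face 87 mm before the hinge line, from 1 mm below hinge height up; low cheeks. Hinge nearly free: falls shut from below about 1.15 rad, falls back beyond about 1.35 and then stays, leaning back.
- guard_lip (a point): Middle of the lower front edge of the lip, a ledge 5 mm thick, 50 wide, sticking out 19 mm forward from the top of the guard's front wall. Shut, the point is 106 mm before the hinge line, 29 above it, 107 above the bench; the space under the lip is free down to the case top 47 mm below. Swings with the guard. A fingertip tilted forward can hook under it from the front.
- guard_hinge (a point): Point on the guard's hinge line, mid-width, 18 mm above the case top (78 mm above the bench), at x 20, y 35 mm of the supply. Its y axis is the hinge line; it turns with the guard.
- toggle (a joint): Toggle angle: 0 leaning 0.4 rad to the case's front (off), 0.8 leaning 0.4 rad to the back (on, its stop). It stays where it is left and moves with 1 to 2 N at its tip. Starts between 0 and 0.12 rad.
- toggle_tip (a point): Centre of the steel ball, 11 mm across, at the toggle's end, 32 mm from its pivot. The pivot is 2 mm above the case top at x -35, y 35 mm of the supply; stem 7 mm thick, in a round nut 22 mm across and 5 mm high.
- oil: Bystander: small amber bottle with black cap, 30 mm across, 62 mm high; origin at the centre of its underside.
- objective: Bystander: steel microscope objective lens standing upright, 34 mm across, 50 mm high; origin at the centre of its underside.
- slidebox: Bystander: closed white slide box with grey lid, 81 x 37 x 32 mm high; origin at the centre of its underside.

How it is judged:
On the way, in this order (a step that is already met when the one before it is completed fails the run):
1. the guard stands open, swung back past 1.5 rad, with the toggle still off (below 0.3 rad) (value of joint guard above 1.5 rad and value of joint toggle below 0.3 rad), for 0.2 s.
2. the toggle is pushed fully over (past 0.7 rad) while the guard stands open (above 1.2 rad) (value of joint toggle above 0.7 rad and value of joint guard above 1.2 rad), for 0.2 s.
At the end, for the whole second after the job is handed in: The guard is shut (below 0.06 rad) and at rest, the toggle is fully on (above 0.7 of 0.8 rad), and the bottle, lens and slide box are within 20 mm of where they stood (value of joint guard below 0.06 rad and value of joint toggle above 0.7 rad and velocity of joint guard between -0.1 and 0.1 rad/s and distance of each of oil, objective, slidebox from where it was at the start of the episode below 0.02 m); the robot touches nothing.
It fails at once if the bottle is moved by more than 20 mm, tipped by more than 0.3 rad or lifted (distance of oil from where it was at the start of the episode above 0.02 m or angle between oil's own z axis and vertical above 0.3 rad or height (world z) of oil above 0.012 m).
It fails at once if the lens is moved by more than 20 mm, tipped by more than 0.3 rad or lifted (distance of objective from where it was at the start of the episode above 0.02 m or angle between objective's own z axis and vertical above 0.3 rad or height (world z) of objective above 0.012 m).
It fails at once if the slide box is moved by more than 20 mm, tipped by more than 0.3 rad or lifted (distance of slidebox from where it was at the start of the episode above 0.02 m or angle between slidebox's own z axis and vertical above 0.3 rad or height (world z) of slidebox above 0.012 m).
It also fails if it takes over 54 s, if anything falls off the work surface, if the arm or the gripper's body presses on something with over 40 N, if the wrist force passes 120 N, or if a joint passes its speed limit or range.

## Working session

There is one attempt and no reset: what is moved stays moved. The work goes in short steps, Python scripts to look and compute and a tool call to move; the robot and the scene stay as the last step left them, time stands still between calls to the robot, and variables do not carry over. Pictures are saved under pics/ and viewed, at most 10 in all, crops included, and the job is handed in when it is done.

Besides the shell and the picture viewer there is one more tool, called after "Emit:" by a JSON object that holds its "api" and its "payload". drive_tool: Moves the arm, as the interface text tells. Its arguments: {"type":"object","properties":{"rows":{"type":"array","items":{"type":"array","items":{"type":"array","items":{"type":"number"}}}},"squeeze":{"type":"number"}},"required":["rows"]}

```bash
mkdir -p pics; python3 - <<'E'
from station import manip, eyes
import cv2,numpy as np
s=manip.sense(); print({k:np.round(v,3).tolist() for k,v in s.items()})
for n in ("scene","top"):
    p,d=eyes.grab_frame(n); cv2.imwrite(f"pics/{n}0.png",p[:,:,::-1]); np.savez(f"{n}0.npz",p=p,d=d)
    c=eyes.get_calibration(n); print(n,{k:np.round(v,4).tolist() for k,v in c.items()})
E
```

```text
{'time_s': 0.0, 'qpos': [-1.115, 0.261, -0.139, 1.173, -0.0, 1.571], 'qvel': [0.0, -0.001, 0.001, -0.001, -0.001, -0.001], 'joint_efforts': [0.001, -40.568, 25.392, 0.019, -0.0, 0.0], 'tcp_pos': [0.231, -0.471, 0.23], 'tcp_rot': [-3.059, -0.709, 0.001], 'force': [0.018, 0.093, -0.19], 'moment': [-0.018, -0.007, 0.003], 'finger_force': 0.0, 'width': 0.086}
scene {'fx': 387.4255, 'fy': 387.4255, 'cx': 257.0552, 'cy': 190.8907, 'dist_coeffs': [0.0264, 0.0, 0.0, 0.0, 0.0], 'R': [[0.5538, 0.8326, -0.0047], [0.7133, -0.4773, -0.5132], [-0.4296, 0.2809, -0.8582]], 't': [-0.3077, -0.3544, 1.0927]}
top {'fx': 444.0967, 'fy': 444.0967, 'cx': 252.6464, 'cy': 192.685, 'dist_coeffs': [-0.1214, 0.0, 0.0, 0.0, 0.0], 'R': [[-0.0145, -0.9998, -0.0159], [-0.9917, 0.0164, -0.1274], [0.1276, 0.0139, -0.9917]], 't': [0.0359, 0.5899, 0.8638]}
```

View pics/scene0.png

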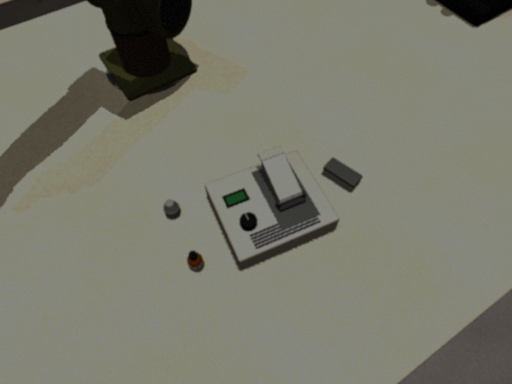

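View pics/top0.png

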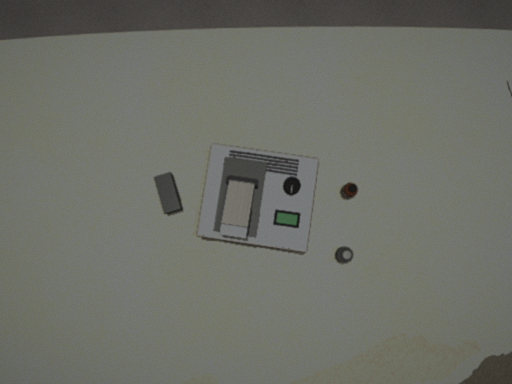

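The scene view shows the supply near (270,205), with the guard lip at about (270,153) pointing toward the robot. In the top view the supply's corners are at about (212,145), (318,157), (306,251) and (198,237). The lip is at (234,232), the knob at (291,185), the box at (168,193), the bottle at (349,190) and the lens at (344,254).

```bash
cat > h.py <<'E'
import numpy as np,cv2
from station import manip,eyes
from scipy.spatial.transform import Rotation as Ro
def cloud(d,c):
    h,w=d.shape; v,u=np.mgrid[:h,:w]
    K=np.array([[c['fx'],0,c['cx']],[0,c['fy'],c['cy']],[0,0,1]])
    n=cv2.undistortPoints(np.stack([u,v],-1).reshape(-1,1,2).astype(np.float64),K,np.array(c['dist_coeffs'],float)).reshape(h,w,2)
    X=np.dstack([n[...,0]*d,n[...,1]*d,d])
    P=(X-np.array(c['t']))@np.array(c['R'])
    P[d==0]=np.nan
    return P
E
python3 - <<'E'
from h import *
for n in ("top","scene"):
    z=np.load(f"{n}0.npz"); P=cloud(z['d'],eyes.get_calibration(n)); p=z['p']
    Z=P[...,2]
    roi=(P[...,0]>.25)&(P[...,0]<.8)&(abs(P[...,1]-.05)<.35)
    print(n,"table",np.nanmedian(Z[roi&(Z<.02)]))
    m=(roi&(Z>.045)).astype(np.uint8)
    k,lab,st,ce=cv2.connectedComponentsWithStats(m)
    for i in range(1,k):
        if st[i,4]<15: continue
        q=P[lab==i]; print(st[i].tolist(),np.round(q.mean(0),3),np.round(q.max(0),3))
        if st[i,4]>2000:
            t=q[(q[:,2]<.066)&(q[:,2]>.054)]; print(" top z",np.median(t[:,2]), cv2.minAreaRect((q[:,:2]*1000).astype(np.float32)))
            hi=q[q[:,2]>.085]; print(" guard",cv2.minAreaRect((hi[:,:2]*1000).astype(np.float32)),hi.max(0))
            lp=q[q[:,2]>.105]; print(" lip",cv2.minAreaRect((lp[:,:2]*1000).astype(np.float32)), np.median(lp,0))
    m=(roi&(Z>.02)).astype(np.uint8)
    k,lab,st,ce=cv2.connectedComponentsWithStats(m)
    for i in range(1,k):
        if st[i,4]>=40: q=P[lab==i]; print("obj",st[i].tolist(),np.round(np.median(q,0),3),np.round(q.max(0),3))
E
```

```text
top table 0.000453252997300457
[196, 143, 123, 110, 10516] [0.578 0.016 0.067] [0.691 0.14  0.116]
 top z 0.06064878449335593 ((580.116455078125, 16.486183166503906), (220.62930297851562, 191.15383911132812), 80.71190643310547)
 guard ((556.6373291015625, 56.02703094482422), (57.28168487548828, 113.14008331298828), 79.17529296875) [0.61751059 0.08888295 0.1159414 ]
 lip ((527.960693359375, 60.5855712890625), (50.16726303100586, 54.373748779296875), 80.69332122802734) [0.52322333 0.06104937 0.11100442]
[348, 184, 9, 9, 54] [ 0.595 -0.171  0.06 ] [ 0.602 -0.166  0.067]
[341, 250, 11, 11, 88] [ 0.462 -0.156  0.049] [ 0.472 -0.147  0.054]
obj [196, 143, 123, 110, 10525] [0.577 0.016 0.061] [0.691 0.14  0.116]
obj [154, 172, 27, 42, 692] [0.595 0.203 0.033] [0.638 0.231 0.038]
obj [342, 182, 15, 16, 179] [ 0.592 -0.169  0.04 ] [ 0.611 -0.158  0.067]
obj [337, 247, 16, 17, 215] [ 0.462 -0.154  0.04 ] [ 0.478 -0.142  0.054]
scene table 0.0016401800107311744
[205, 145, 135, 119, 9176] [0.588 0.011 0.068] [0.69  0.14  0.117]
 top z 0.062023774518134865 ((579.9631958007812, 17.10272216796875), (220.11061096191406, 190.43301391601562), 80.74230194091797)
 guard ((555.7500610351562, 54.49177551269531), (62.034263610839844, 113.93810272216797), 82.65840148925781) [0.61621561 0.08982861 0.1166007 ]
 lip ((528.2999267578125, 60.821258544921875), (50.046295166015625, 57.17277908325195), 79.87831115722656) [0.52724602 0.05997827 0.11178108]
[164, 199, 11, 10, 80] [ 0.463 -0.158  0.05 ] [ 0.473 -0.148  0.056]
[188, 250, 10, 11, 79] [ 0.595 -0.174  0.06 ] [ 0.602 -0.165  0.066]
obj [205, 145, 135, 124, 9724] [0.597 0.011 0.062] [0.69  0.14  0.117]
obj [324, 157, 39, 32, 604] [0.597 0.201 0.034] [0.638 0.233 0.039]
obj [163, 199, 17, 18, 226] [ 0.469 -0.159  0.039] [ 0.478 -0.142  0.056]
obj [187, 250, 16, 20, 249] [ 0.6   -0.175  0.042] [ 0.61  -0.158  0.066]
```

```bash
cat >> h.py <<'E'
yaw=np.radians(-9.3); FX=np.array([np.cos(yaw),np.sin(yaw),0]); FY=np.array([-np.sin(yaw),np.cos(yaw),0]); FZ=np.array([0,0,1.])
H=np.array([.580,.0167,.078])+.020*FX+.035*FY   # hinge point
def pose(hx,hz,phi,hy=0,flip=1):
    "mm from the hinge in the supply frame; phi deg: fingers tilted forward from straight down"
    f=np.radians(phi); z=np.sin(f)*FX-np.cos(f)*FZ; y=-FY*flip; x=np.cross(y,z)
    return H+(hx*FX+hy*FY+hz*FZ)/1000, Ro.from_matrix(np.c_[x,y,z])
def plan(targets,flip=1,start=None):
    "targets: (hx,hz,phi,hy,nrows)"
    s=manip.sense(); p,R=start or (np.array(s['tcp_pos']),Ro.from_rotvec(s['tcp_rot']))
    for hx,hz,phi,hy,n in targets:
        P,Q=pose(hx,hz,phi,hy,flip); dr=(R.inv()*Q).as_rotvec()/n; dp=(P-p)/n
        for i in range(n):
            print(np.round(np.r_[dr/np.pi,R.inv().apply(dp)/.5],3).tolist()); R=R*Ro.from_rotvec(dr); p=p+dp
def where():
    s=manip.sense(); v=(np.array(s['tcp_pos'])-H)*1000; z=Ro.from_rotvec(s['tcp_rot']).as_matrix()[:,2]
    print("t",round(s['time_s'],2),"hinge-rel mm",np.round([v@FX,v@FY,v@FZ],1),"phi",round(np.degrees(np.arctan2(z@FX,-z[2])),1),"side",round(z@FY,3),"q",np.round(s['qpos'],2),"F",np.round(s['force'],1),"w",round(s['width'],3))
def edge(th,phi,s=14,gap=4,half=11):
    c,S=np.cos(th),np.sin(th); x,z=-106,29; e=np.array([x*c+z*S,-x*S+z*c])
    f=np.radians(phi); d=np.array([np.sin(f),-np.cos(f)]); n=np.array([np.cos(f),np.sin(f)])
    return e+s*d-(half+gap)*n
E
python3 -c "
from h import *
print(H); where()
for fl in (1,-1):
  print('flip',fl); plan([(-150,90,0,0,16)],fl)
for th in np.arange(0,1.51,.25): print(th,edge(th,60-40*th),60-40*th)
"
```

```text
[0.60539325 0.04800787 0.078     ]
t 0.1 hinge-rel mm [-285.8 -572.6  152.5] phi -0.1 side 0.001 q [-1.12  0.26 -0.14  1.17  0.    1.57] F [ 0.1  0.9 -0. ] w 0.085
flip 1
[-0.0, 0.0, 0.012, 0.055, -0.048, 0.008]
[-0.0, 0.0, 0.012, 0.053, -0.051, 0.008]
[-0.0, 0.0, 0.012, 0.051, -0.053, 0.008]
[-0.0, 0.0, 0.012, 0.049, -0.055, 0.008]
[-0.0, 0.0, 0.012, 0.047, -0.056, 0.008]
[-0.0, 0.0, 0.012, 0.045, -0.058, 0.008]
[-0.0, 0.0, 0.012, 0.043, -0.06, 0.008]
[-0.0, 0.0, 0.012, 0.04, -0.061, 0.008]
[-0.0, 0.0, 0.012, 0.038, -0.063, 0.008]
[-0.0, 0.0, 0.012, 0.035, -0.064, 0.008]
[-0.0, 0.0, 0.012, 0.033, -0.066, 0.008]
[-0.0, 0.0, 0.012, 0.03, -0.067, 0.008]
[-0.0, 0.0, 0.012, 0.028, -0.068, 0.008]
[-0.0, 0.0, 0.012, 0.025, -0.069, 0.008]
[-0.0, 0.0, 0.012, 0.022, -0.07, 0.008]
[-0.0, 0.0, 0.012, 0.02, -0.071, 0.008]
flip -1
[-0.0, -0.0, -0.05, 0.055, -0.048, 0.008]
[-0.0, -0.0, -0.05, 0.062, -0.039, 0.008]
[-0.0, -0.0, -0.05, 0.068, -0.029, 0.008]
[-0.0, -0.0, -0.05, 0.071, -0.018, 0.008]
[-0.0, -0.0, -0.05, 0.073, -0.007, 0.008]
[-0.0, -0.0, -0.05, 0.073, 0.005, 0.008]
[-0.0, -0.0, -0.05, 0.072, 0.017, 0.008]
[-0.0, -0.0, -0.05, 0.068, 0.028, 0.008]
[-0.0, -0.0, -0.05, 0.063, 0.038, 0.008]
[-0.0, -0.0, -0.05, 0.056, 0.047, 0.008]
[-0.0, -0.0, -0.05, 0.048, 0.056, 0.008]
[-0.0, -0.0, -0.05, 0.039, 0.062, 0.008]
[-0.0, -0.0, -0.05, 0.029, 0.068, 0.008]
[-0.0, -0.0, -0.05, 0.018, 0.071, 0.008]
[-0.0, -0.0, -0.05, 0.006, 0.073, 0.008]
[-0.0, -0.0, -0.05, -0.006, 0.073, 0.008]
0.0 [-101.37564435    9.00961894] 60.0
0.25 [-94.44719382  33.83358673] 50.0
0.5 [-81.61205105  55.90256504] 40.0
0.75 [-63.78187712  73.84833011] 30.0
1.0 [-42.17649317  86.57869242] 20.0
1.25 [-18.24465826  93.34468695] 10.0
1.5 [ 6.42921123 93.78584743] 0.0
```

Emit:
{"api": "drive_tool", "payload": {"rows": [[[0,0,0.03,0,0,0,0],[0,0,0.03,0,0,0,0]]]}}

```text
time_s: 0.35
tcp_pos: [0.2309, -0.471, 0.2308]
tcp_rot: [-3.113, -0.414, 0.001]
force: [-0.4, 0.2, -0.0]
width: 0.0517
finger_force: 0.0
```

```bash
python3 -c "
from h import *
where()"
```

```text
t 0.35 hinge-rel mm [-285.7 -572.7  152.8] phi -0.0 side 0.001 q [-1.11  0.26 -0.14  1.17  0.    1.76] F [-0.4  0.2 -0. ] w 0.052
```

```bash
python3 -c "
from h import *
plan([(-160,90,0,0,16)],-1)"
```

```text
[-0.0, -0.0, -0.054, 0.044, -0.059, 0.008]
[-0.0, -0.0, -0.054, 0.053, -0.05, 0.008]
[-0.0, -0.0, -0.054, 0.061, -0.041, 0.008]
[-0.0, -0.0, -0.054, 0.067, -0.03, 0.008]
[-0.0, -0.0, -0.054, 0.071, -0.018, 0.008]
[-0.0, -0.0, -0.054, 0.073, -0.006, 0.008]
[-0.0, -0.0, -0.054, 0.073, 0.007, 0.008]
[-0.0, -0.0, -0.054, 0.071, 0.019, 0.008]
[-0.0, -0.0, -0.054, 0.067, 0.031, 0.008]
[-0.0, -0.0, -0.054, 0.061, 0.041, 0.008]
[-0.0, -0.0, -0.054, 0.053, 0.051, 0.008]
[-0.0, -0.0, -0.054, 0.043, 0.059, 0.008]
[-0.0, -0.0, -0.054, 0.033, 0.066, 0.008]
[-0.0, -0.0, -0.054, 0.021, 0.07, 0.008]
[-0.0, -0.0, -0.054, 0.009, 0.073, 0.008]
[-0.0, -0.0, -0.054, -0.003, 0.073, 0.008]
```

Emit:
{"api": "drive_tool", "payload": {"rows": [[[0,0,-0.054,0.044,-0.059,0.008,0],[0,0,-0.054,0.053,-0.05,0.008,0],[0,0,-0.054,0.061,-0.041,0.008,0],[0,0,-0.054,0.067,-0.03,0.008,0],[0,0,-0.054,0.071,-0.018,0.008,0],[0,0,-0.054,0.073,-0.006,0.008,0],[0,0,-0.054,0.073,0.007,0.008,0],[0,0,-0.054,0.071,0.019,0.008,0]]]}}

```text
time_s: 1.35
tcp_pos: [0.3388, -0.1972, 0.1989]
tcp_rot: [-2.155, -2.286, 0.0]
force: [0.2, -0.2, 1.0]
width: 0.0
finger_force: 0.0
```

Emit:
{"api": "drive_tool", "payload": {"rows": [[[0,0,-0.054,0.067,0.031,0.008,0],[0,0,-0.054,0.061,0.041,0.008,0],[0,0,-0.054,0.053,0.051,0.008,0],[0,0,-0.054,0.043,0.059,0.008,0],[0,0,-0.054,0.033,0.066,0.008,0],[0,0,-0.054,0.021,0.07,0.008,0],[0,0,-0.054,0.009,0.073,0.008,0],[0,0,-0.054,-0.003,0.073,0.008,0]]]}}

```text
time_s: 2.35
tcp_pos: [0.4463, 0.0759, 0.1669]
tcp_rot: [-0.242, -3.132, 0.0]
force: [0.7, -0.4, 1.0]
width: 0.0002
finger_force: 0.0
```

```bash
python3 -c "
from h import *
where()
plan([(-160,45,60,0,8),(-102,8,60,0,4)],-1)"
```

```text
t 2.35 hinge-rel mm [-161.5    1.8   88.9] phi -0.0 side -0.0 q [ 0.17  0.18 -0.42  0.97 -0.    0.32] F [ 0.7 -0.4  1. ] w 0.0
[0.0, -0.042, 0.0, -0.0, -0.0, 0.011]
[0.0, -0.042, 0.0, 0.001, -0.0, 0.011]
[0.0, -0.042, 0.0, 0.002, -0.0, 0.011]
[0.0, -0.042, 0.0, 0.004, -0.0, 0.01]
[0.0, -0.042, 0.0, 0.005, -0.0, 0.01]
[0.0, -0.042, 0.0, 0.006, -0.0, 0.009]
[0.0, -0.042, 0.0, 0.007, -0.0, 0.008]
[0.0, -0.042, 0.0, 0.008, -0.0, 0.007]
[-0.0, 0.0, -0.0, 0.002, -0.0, 0.034]
[-0.0, 0.0, -0.0, 0.002, -0.0, 0.034]
[-0.0, 0.0, -0.0, 0.002, -0.0, 0.034]
[-0.0, 0.0, -0.0, 0.002, -0.0, 0.034]
```

Emit:
{"api": "drive_tool", "payload": {"rows": [[[0,-0.042,0,0,0,0.011,0],[0,-0.042,0,0.001,0,0.011,0],[0,-0.042,0,0.002,0,0.011,0],[0,-0.042,0,0.004,0,0.01,0],[0,-0.042,0,0.005,0,0.01,0],[0,-0.042,0,0.006,0,0.009,0],[0,-0.042,0,0.007,0,0.008,0],[0,-0.042,0,0.008,0,0.007,0]]]}}

```text
time_s: 3.35
tcp_pos: [0.4694, 0.1063, 0.1676]
tcp_rot: [0.197, 2.136, -0.135]
force: [-0.1, -0.3, -0.1]
width: -0.0002
finger_force: 0.0
```

```bash
python3 -c "
from h import *
where()
p,d=eyes.grab_frame('scene'); cv2.imwrite('pics/s1.png',cv2.resize(p[110:260,160:360,::-1],None,fx=4,fy=4))
plan([(-102,8,60,0,4)],-1)"
```

```text
t 3.35 hinge-rel mm [-143.6   35.5   89.6] phi 57.2 side -0.038 q [ 0.67  0.04 -1.28 -0.53 -0.7   0.55] F [-0.1 -0.3 -0.1] w -0.0
[-0.003, -0.004, 0.0, 0.023, -0.018, 0.04]
[-0.003, -0.004, 0.0, 0.024, -0.019, 0.04]
[-0.003, -0.004, 0.0, 0.024, -0.019, 0.039]
[-0.003, -0.004, 0.0, 0.025, -0.019, 0.039]
```

View pics/s1.png

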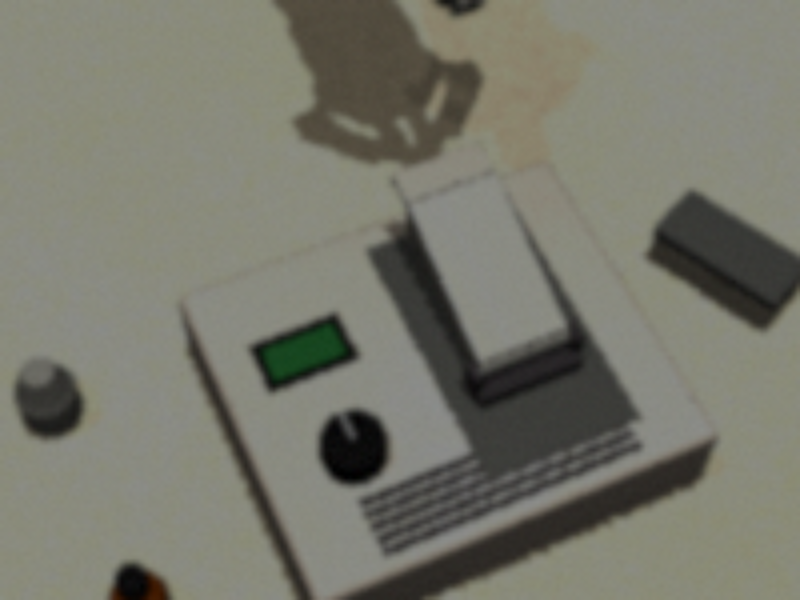

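The fingers are out of frame above the lip. The tilt drove joint 3 to its limit of -1.28, so 60° isn't reachable this close. I'll fit the arm's link lengths (a linear problem) to find which tilts are feasible, after backing off to a reachable pose.

```bash
python3 -c "
from h import *
plan([(-160,90,20,0,8)],-1)"
```

```text
[-0.001, 0.026, -0.0, 0.002, -0.01, -0.003]
[-0.001, 0.026, -0.0, 0.003, -0.01, -0.003]
[-0.001, 0.026, -0.0, 0.003, -0.01, -0.003]
[-0.001, 0.026, -0.0, 0.003, -0.01, -0.003]
[-0.001, 0.026, -0.0, 0.003, -0.01, -0.002]
[-0.001, 0.026, -0.0, 0.003, -0.01, -0.002]
[-0.001, 0.026, -0.0, 0.004, -0.01, -0.002]
[-0.001, 0.026, -0.0, 0.004, -0.01, -0.002]
```

Emit:
{"api": "drive_tool", "payload": {"rows": [[[0,0.026,0,0.002,-0.01,-0.003,0],[0,0.026,0,0.003,-0.01,-0.003,0],[0,0.026,0,0.003,-0.01,-0.003,0],[0,0.026,0,0.003,-0.01,-0.003,0]]]}}

```text
time_s: 3.9
tcp_pos: [0.4549, 0.0867, 0.1656]
tcp_rot: [0.229, 2.471, -0.11]
force: [0.9, 1.2, 0.0]
width: 0.0001
finger_force: 0.0
```

```bash
python3 -c "
from h import *
where(); s=manip.sense(); print(np.round(np.r_[s['qpos'],s['tcp_pos']],4).tolist())"
```

```text
t 3.9 hinge-rel mm [-154.7   13.8   87.6] phi 38.0 side -0.036 q [ 0.46 -0.11 -0.99  0.14 -0.4   0.53] F [0.9 1.2 0. ] w 0.0
[0.4599, -0.107, -0.9937, 0.1386, -0.3983, 0.5318, 0.4549, 0.0867, 0.1656]
```

Emit:
{"api": "drive_tool", "payload": {"rows": [[[0,0.026,0,0.003,-0.01,-0.002,0],[0,0.026,0,0.003,-0.01,-0.002,0],[0,0.026,0,0.004,-0.01,-0.002,0],[0,0.026,0,0.004,-0.01,-0.002,0]]]}}

```text
time_s: 4.4
tcp_pos: [0.4432, 0.0686, 0.166]
tcp_rot: [0.265, 2.796, -0.077]
force: [-0.4, 0.7, -0.0]
width: 0.0002
finger_force: 0.0
```

```bash
cat >> h.py <<'E'
def fkrow(q):
    r=Ro.from_euler('z',q[0]); c,s=np.cos,np.sin; f=q[1]-q[2]; p=f+q[3]
    u=lambda a:[c(a),0,-s(a)]
    d=r.apply(Ro.from_euler('y',p).apply([c(q[4]),s(q[4]),0]))
    # unknown: L1,a,L2,L3,L4,h
    return np.c_[r.apply([s(q[1]),0,c(q[1])]),r.apply([c(q[1]),0,-s(q[1])]),r.apply(u(f)),r.apply(u(p)),d,[0,0,1]],d
E
python3 - <<'E'
from h import *
where(); s=manip.sense(); q5=np.r_[s['qpos'],s['tcp_pos']]; print(np.round(q5,4).tolist())
E
```

```text
t 4.4 hinge-rel mm [-163.4   -5.9   88. ] phi 19.2 side -0.031 q [ 0.27 -0.03 -0.72  0.58 -0.17  0.44] F [-0.4  0.7 -0. ] w 0.0
[0.2733, -0.028, -0.7245, 0.5808, -0.1679, 0.4378, 0.4432, 0.0686, 0.166]
```

```bash
cat >> h.py <<'E'
from scipy.optimize import least_squares
D=np.array([[-1.115,.2605,-.1385,1.173,0,.231,-.471,.231],[.17,.18,-.42,.97,0,.4463,.0759,.1669],[.67,.04,-1.28,-.53,-.7,.4694,.1063,.1676],
[.4599,-.107,-.9937,.1386,-.3983,.4549,.0867,.1656],[.2733,-.028,-.7245,.5808,-.1679,.4432,.0686,.166]])
A=np.vstack([fkrow(q[:5])[0] for q in D]); b=np.hstack([q[5:] for q in D])
W=np.linalg.lstsq(A,b,rcond=1e-6)[0]
lo=np.array([-2.78,-.83,-1.28,-1.9,-1.57]); hi=np.array([2.78,1.72,1.37,2.12,1.48])
def ik(P,d,x0):
    def fun(q): M,dd=fkrow(q); return np.r_[(M@W-P)*1000,(dd-d)*100]
    return least_squares(fun,np.clip(x0,lo+.01,hi-.01),bounds=(lo,hi))
E
python3 - <<'E'
from h import *
print(np.round(W,4)); print(np.round((A@W-b)*1000,1))
q0=[.3,0,-.8,.6,-.2]
for phi in (30,35,40,45,50,60):
  o=[]
  for hx,hz in ((-140,30),(-101,9),(-94,34),(-82,56)):
    P,Q=pose(hx,hz,phi,0,-1); r=ik(P,Q.as_matrix()[:,2],q0); o.append((round(float(np.linalg.norm(r.fun)),1),np.round(r.x[1:4],2).tolist()))
  print(phi,o)
E
```

```text
[ 0.5638 -0.0192  0.4416  0.1967  0.3138  0.3618]
[  3.6  -7.6  -1.6  -5.8  -0.3  -6.8 -14.4  -3.7  20.3   4.1   4.9  -2.9
   4.5   2.4  -8.9]
30 [(0.0, [0.03, -0.97, 0.09]), (0.0, [0.15, -0.94, 0.0]), (0.0, [0.09, -0.89, 0.1]), (0.0, [0.06, -0.84, 0.18])]
35 [(0.0, [0.04, -1.06, -0.08]), (0.0, [0.17, -1.03, -0.19]), (0.0, [0.1, -0.99, -0.08]), (0.0, [0.05, -0.94, 0.01])]
40 [(0.0, [0.08, -1.16, -0.29]), (0.0, [0.22, -1.13, -0.42]), (0.0, [0.13, -1.08, -0.29]), (0.0, [0.07, -1.03, -0.18])]
45 [(0.0, [0.19, -1.26, -0.58]), (0.0, [0.35, -1.22, -0.72]), (0.0, [0.22, -1.18, -0.55]), (0.0, [0.13, -1.13, -0.42])]
50 [(5.5, [0.26, -1.28, -0.68]), (3.3, [0.48, -1.28, -0.95]), (0.2, [0.39, -1.28, -0.9]), (0.0, [0.26, -1.23, -0.73])]
60 [(18.5, [0.4, -1.28, -0.79]), (16.8, [0.59, -1.28, -1.06]), (14.4, [0.49, -1.28, -0.99]), (11.2, [0.42, -1.28, -0.98])]
```

```bash
python3 - <<'E'
from h import *
a=edge(0,38,15,6); d=np.array([np.sin(np.radians(38)),-np.cos(np.radians(38))]); b=a-45*d
print(a,b)
plan([(b[0]-10,90,38,0,6),(b[0],b[1],38,0,2)],-1)
E
```

```text
[-110.16126068    6.71359362] [-137.86602707   42.17407753]
[-0.002, -0.017, -0.001, -0.005, 0.002, 0.001]
[-0.002, -0.017, -0.001, -0.005, 0.002, 0.001]
[-0.002, -0.017, -0.001, -0.005, 0.002, 0.002]
[-0.002, -0.017, -0.001, -0.005, 0.002, 0.002]
[-0.002, -0.017, -0.001, -0.005, 0.002, 0.002]
[-0.002, -0.017, -0.001, -0.005, 0.002, 0.002]
[-0.0, 0.0, -0.0, 0.022, -0.0, 0.044]
[-0.0, 0.0, -0.0, 0.022, -0.0, 0.044]
```

Emit:
{"api": "drive_tool", "payload": {"rows": [[[-0.002,-0.017,-0.001,-0.005,0.002,0.001,0],[-0.002,-0.017,-0.001,-0.005,0.002,0.001,0],[-0.002,-0.017,-0.001,-0.005,0.002,0.002,0],[-0.002,-0.017,-0.001,-0.005,0.002,0.002,0],[-0.002,-0.017,-0.001,-0.005,0.002,0.002,0],[-0.002,-0.017,-0.001,-0.005,0.002,0.002,0],[0,0,0,0.022,0,0.044,0],[0,0,0,0.022,0,0.044,0]]]}}

```text
time_s: 5.4
tcp_pos: [0.4697, 0.0706, 0.1197]
tcp_rot: [0.197, 2.475, -0.065]
force: [-0.0, 0.1, -0.1]
width: -0.0001
finger_force: 0.0
```

```bash
python3 - <<'E'
from h import *
where()
p,d=eyes.grab_frame('scene'); cv2.imwrite('pics/s2.png',cv2.resize(p[90:240,180:380,::-1],None,fx=4,fy=4))
plan([(-110,7,38,0,4)],-1)
E
```

```text
t 5.4 hinge-rel mm [-137.5    0.4   41.7] phi 37.8 side 0.004 q [ 0.35 -0.02 -1.1  -0.11 -0.3   0.42] F [-0.   0.1 -0.1] w -0.0
[0.0, -0.001, 0.0, -0.002, 0.0, 0.021]
[0.0, -0.001, 0.0, -0.002, 0.0, 0.021]
[0.0, -0.001, 0.0, -0.002, 0.0, 0.021]
[0.0, -0.001, 0.0, -0.002, 0.0, 0.021]
```

View pics/s2.png

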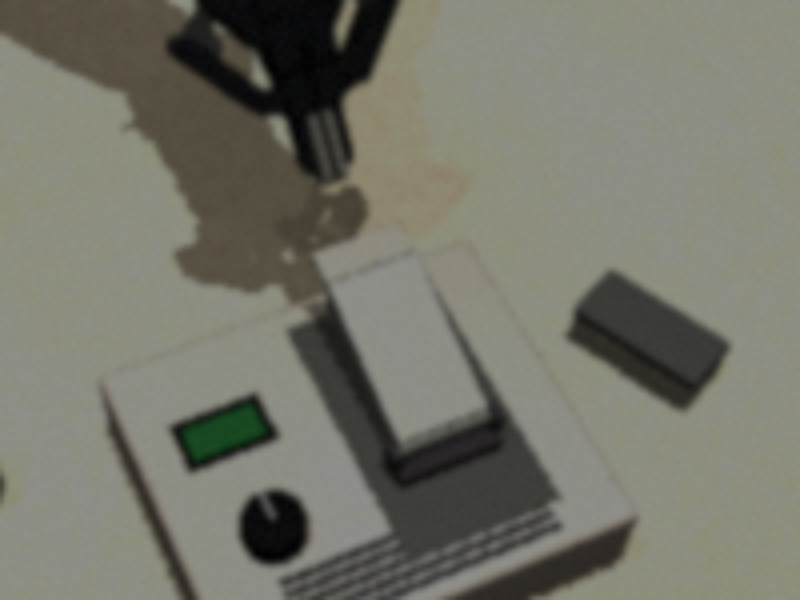

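The shut fingertips are at crop pixel (330,180), in line with the lip's middle at (365,250). I'll slide under the lip.

Emit:
{"api": "drive_tool", "payload": {"rows": [[[0,-0.001,0,-0.002,0,0.021,0],[0,-0.001,0,-0.002,0,0.021,0],[0,-0.001,0,-0.002,0,0.021,0],[0,-0.001,0,-0.002,0,0.021,0]]]}}

```text
time_s: 5.95
tcp_pos: [0.4988, 0.0659, 0.0894]
tcp_rot: [0.196, 2.463, -0.067]
force: [-0.2, -0.4, -0.5]
width: -0.0002
finger_force: 0.0
```

```bash
python3 - <<'E'
from h import *
where()
t=[]
for i,th in enumerate(np.arange(0,1.51,.1)):
    ph=38-24*th; e=edge(th,ph,15,-1); t.append((e[0],e[1],ph,0,2 if i==0 else 1))
plan(t,-1)
E
```

```text
t 5.95 hinge-rel mm [-108.1    0.5   11.4] phi 38.5 side 0.003 q [ 0.31  0.11 -1.12 -0.28 -0.28  0.38] F [-0.2 -0.4 -0.5] w -0.0
[0.001, 0.001, 0.0, -0.002, -0.0, 0.002]
[0.001, 0.001, 0.0, -0.002, -0.0, 0.002]
[0.0, 0.013, -0.0, -0.017, -0.0, -0.013]
[0.0, 0.013, -0.0, -0.018, -0.0, -0.012]
[0.0, 0.013, 0.0, -0.018, -0.0, -0.011]
[0.0, 0.013, -0.0, -0.019, 0.0, -0.01]
[-0.0, 0.013, 0.0, -0.019, 0.0, -0.009]
[-0.0, 0.013, -0.0, -0.02, -0.0, -0.007]
[0.0, 0.013, 0.0, -0.02, 0.0, -0.006]
[0.0, 0.013, 0.0, -0.02, -0.0, -0.005]
[0.0, 0.013, -0.0, -0.021, -0.0, -0.004]
[0.0, 0.013, 0.0, -0.021, 0.0, -0.002]
[-0.0, 0.013, -0.0, -0.021, 0.0, -0.001]
[-0.0, 0.013, 0.0, -0.021, 0.0, 0.0]
[0.0, 0.013, -0.0, -0.021, -0.0, 0.001]
[0.0, 0.013, -0.0, -0.02, 0.0, 0.003]
[0.0, 0.013, -0.0, -0.02, -0.0, 0.004]
```

Emit:
{"api": "drive_tool", "payload": {"rows": [[[0,0,0,-0.003,0,0.001,0],[0,0,0,-0.004,0,0.001,0],[0,0.013,0,-0.017,0,-0.013,0],[0,0.013,0,-0.018,0,-0.012,0],[0,0.013,0,-0.018,0,-0.011,0],[0,0.013,0,-0.019,0,-0.01,0],[0,0,0,0,0,0,0]]]}}

```text
time_s: 6.82
tcp_pos: [0.5207, 0.0634, 0.133]
tcp_rot: [0.21, 2.62, -0.051]
force: [-0.1, 0.2, 0.6]
width: 0.0001
finger_force: 0.1
```

```bash
python3 - <<'E'
from h import *
where()
print("expect",edge(.4,38-9.6,15,-1))
p,d=eyes.grab_frame('scene'); cv2.imwrite('pics/s3.png',cv2.resize(p[90:240,180:380,::-1],None,fx=4,fy=4))
E
```

```text
t 6.83 hinge-rel mm [-86.1   1.5  55. ] phi 29.5 side 0.004 q [ 0.24  0.06 -0.85  0.19 -0.19  0.35] F [-0.1  0.2  0.6] w 0.0
expect [-88.00145603  50.03814243]
```

View pics/s3.png

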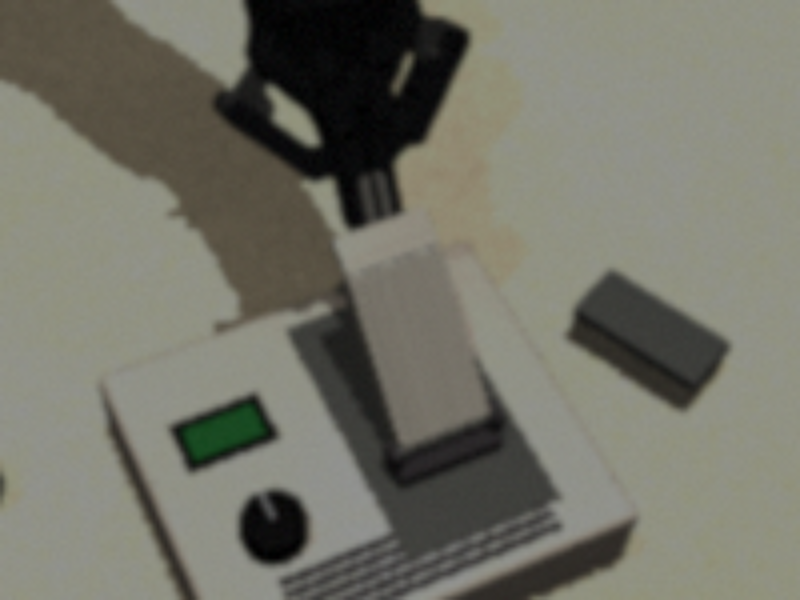

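The guard is partly up, with the lip at crop (390,240) resting on the fingertips. I'll keep swinging.

```bash
python3 - <<'E'
from h import *
t=[]
for i,th in enumerate(np.arange(.5,1.61,.1)):
    ph=38-24*th; e=edge(th,ph,15,-2); t.append((e[0],e[1],ph,0,1))
plan(t,-1)
E
```

```text
[0.001, 0.019, 0.001, -0.017, -0.002, -0.002]
[-0.0, 0.013, -0.0, -0.02, -0.0, -0.007]
[0.0, 0.013, 0.0, -0.02, -0.0, -0.006]
[0.0, 0.013, 0.0, -0.02, 0.0, -0.005]
[0.0, 0.013, -0.0, -0.021, 0.0, -0.004]
[0.0, 0.013, -0.0, -0.021, -0.0, -0.002]
[-0.0, 0.013, -0.0, -0.021, 0.0, -0.001]
[0.0, 0.013, 0.0, -0.021, -0.0, 0.0]
[-0.0, 0.013, 0.0, -0.021, -0.0, 0.002]
[0.0, 0.013, -0.0, -0.02, -0.0, 0.003]
[0.0, 0.013, 0.0, -0.02, 0.0, 0.004]
[0.0, 0.013, 0.0, -0.02, -0.0, 0.005]
```

Emit:
{"api": "drive_tool", "payload": {"rows": [[[0.001,0.019,0.001,-0.017,-0.002,-0.002,0],[0,0.013,0,-0.02,0,-0.007,0],[0,0.013,0,-0.02,0,-0.006,0],[0,0.013,0,-0.02,0,-0.005,0],[0,0.013,0,-0.021,0,-0.004,0],[0,0.013,0,-0.021,0,-0.002,0],[0,0.013,0,-0.021,0,-0.001,0]]]}}

```text
time_s: 7.75
tcp_pos: [0.5762, 0.0525, 0.1669]
tcp_rot: [0.238, 2.93, -0.025]
force: [0.3, -0.8, 0.3]
width: -0.0001
finger_force: 0.0
```

Emit:
{"api": "drive_tool", "payload": {"rows": [[[0,0.013,0,-0.021,0,0,0],[0,0.013,0,-0.021,0,0.002,0],[0,0.013,0,-0.02,0,0.003,0],[0,0.013,0,-0.02,0,0.004,0],[0,0.013,0,-0.02,0,0.005,0],[0,0,0,0,0,0,0]]]}}

```text
time_s: 8.5
tcp_pos: [0.6278, 0.0442, 0.1654]
tcp_rot: [-0.255, -3.13, 0.001]
force: [-0.2, 0.6, -1.1]
width: 0.0
finger_force: 0.0
```

```bash
python3 - <<'E'
from h import *
where()
print("expect",edge(1.6,38-24*1.6,15,-2))
p,d=eyes.grab_frame('scene'); cv2.imwrite('pics/s4.png',cv2.resize(p[90:240,180:380,::-1],None,fx=4,fy=4))
E
```

```text
t 8.5 hinge-rel mm [22.7 -0.2 87.4] phi -0.1 side -0.001 q [ 0.07  0.47  0.01  1.11 -0.    0.23] F [-0.2  0.6 -1.1] w 0.0
expect [22.97828427 90.17121266]
```

View pics/s4.png

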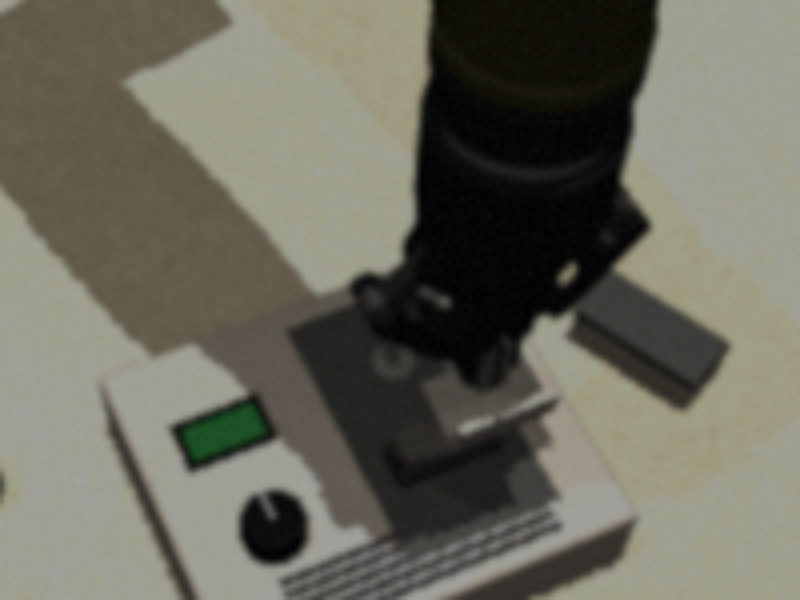

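The guard stands open, leaning back, with its edge along crop (460–550,415). The toggle is exposed at (395,360). Next I'll retreat, come down in front of the toggle and push.

```bash
python3 - <<'E'
from h import *
plan([(5,108,0,0,2),(-105,108,20,0,6)],-1)
print()
plan([(-105,9,20,0,6)],-1,start=pose(-105,108,20,0,-1)); print()
plan([(-80,9,20,0,3),(-54,9,20,0,5)],-1,start=pose(-105,9,20,0,-1))
E
```

```text
[-0.0, -0.0, -0.0, 0.017, 0.0, -0.02]
[-0.0, -0.0, -0.0, 0.017, 0.0, -0.02]
[0.0, -0.019, 0.0, 0.037, -0.0, -0.0]
[0.0, -0.019, 0.0, 0.037, -0.0, -0.002]
[0.0, -0.019, 0.0, 0.036, 0.0, -0.004]
[0.0, -0.019, 0.0, 0.036, 0.0, -0.006]
[0.0, -0.019, 0.0, 0.036, -0.0, -0.008]
[0.0, -0.019, 0.0, 0.035, 0.0, -0.011]

[0.0, 0.0, 0.0, 0.011, 0.0, 0.031]
[0.0, 0.0, 0.0, 0.011, 0.0, 0.031]
[0.0, 0.0, 0.0, 0.011, 0.0, 0.031]
[0.0, 0.0, 0.0, 0.011, 0.0, 0.031]
[0.0, 0.0, 0.0, 0.011, 0.0, 0.031]
[0.0, 0.0, 0.0, 0.011, 0.0, 0.031]

[0.0, 0.0, 0.0, -0.016, 0.0, 0.006]
[0.0, 0.0, 0.0, -0.016, 0.0, 0.006]
[0.0, 0.0, 0.0, -0.016, 0.0, 0.006]
[0.0, 0.0, 0.0, -0.01, -0.0, 0.004]
[0.0, 0.0, 0.0, -0.01, -0.0, 0.004]
[0.0, 0.0, 0.0, -0.01, -0.0, 0.004]
[0.0, 0.0, 0.0, -0.01, -0.0, 0.004]
[0.0, 0.0, 0.0, -0.01, -0.0, 0.004]
```

Emit:
{"api": "drive_tool", "payload": {"rows": [[[0,0,0,0.017,0,-0.02,0],[0,0,0,0.017,0,-0.02,0],[0,-0.019,0,0.037,0,0,0],[0,-0.019,0,0.037,0,-0.002,0],[0,-0.019,0,0.036,0,-0.004,0],[0,-0.019,0,0.036,0,-0.006,0],[0,-0.019,0,0.036,0,-0.008,0],[0,-0.019,0,0.035,0,-0.011,0]]]}}

```text
time_s: 9.55
tcp_pos: [0.5009, 0.0649, 0.1876]
tcp_rot: [0.226, 2.77, -0.04]
force: [-0.6, 0.2, 0.0]
width: 0.0003
finger_force: 0.0
```

Emit:
{"api": "drive_tool", "payload": {"rows": [[[0,0,0,0.011,0,0.031,0],[0,0,0,0.011,0,0.031,0],[0,0,0,0.011,0,0.031,0],[0,0,0,0.011,0,0.031,0],[0,0,0,0.011,0,0.031,0],[0,0,0,0.011,0,0.031,0],[0,0,0,0,0,0,0]]]}}

```text
time_s: 10.42
tcp_pos: [0.5023, 0.0643, 0.0874]
tcp_rot: [0.226, 2.776, -0.042]
force: [-0.2, -0.8, 0.1]
width: -0.0001
finger_force: 0.0
```

```bash
python3 - <<'E'
from h import *
where()
plan([(-80,9,20,0,3),(-54,9,20,0,5)],-1)
p,d=eyes.grab_frame('scene'); cv2.imwrite('pics/s5.png',cv2.resize(p[90:240,180:380,::-1],None,fx=4,fy=4))
E
```

```text
t 10.43 hinge-rel mm [-104.4   -0.6    9.4] phi 20.5 side -0.001 q [ 0.21  0.15 -0.79  0.29 -0.13  0.35] F [-0.2 -0.8  0.1] w -0.0
[-0.0, 0.001, 0.0, -0.015, 0.0, 0.006]
[-0.0, 0.001, 0.0, -0.015, 0.0, 0.006]
[-0.0, 0.001, 0.0, -0.015, 0.0, 0.006]
[0.0, -0.0, -0.0, -0.01, 0.0, 0.004]
[0.0, -0.0, -0.0, -0.01, 0.0, 0.004]
[0.0, -0.0, -0.0, -0.01, 0.0, 0.004]
[0.0, -0.0, -0.0, -0.01, 0.0, 0.004]
[0.0, -0.0, -0.0, -0.01, 0.0, 0.004]
```

View pics/s5.png

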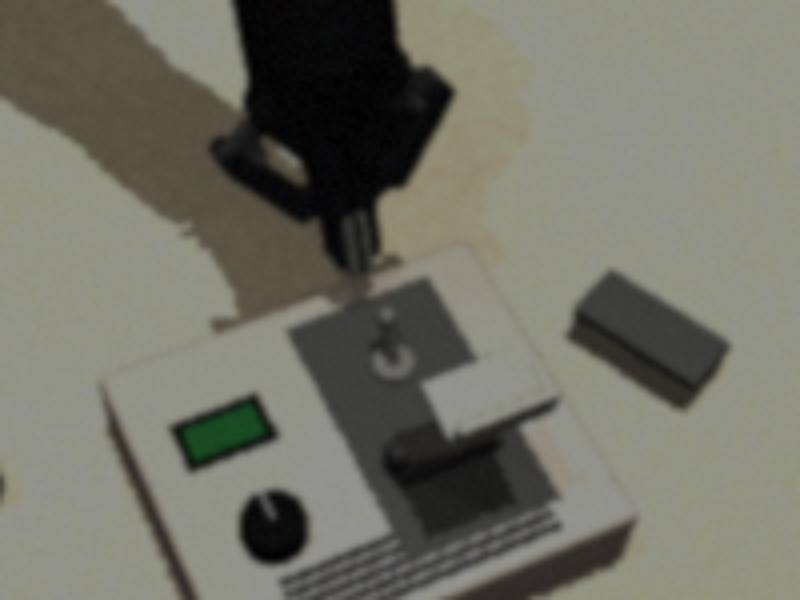

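The toggle is still off, with its ball at crop (387,315) and its nut at (393,362). The guard stands open by itself and the fingertip is in line in front. I'll push now.

Emit:
{"api": "drive_tool", "payload": {"rows": [[[0,0,0,-0.015,0,0.006,0],[0,0,0,-0.015,0,0.006,0],[0,0,0,-0.015,0,0.006,0],[0,0,0,-0.01,0,0.004,0],[0,0,0,-0.01,0,0.004,0],[0,0,0,-0.01,0,0.004,0],[0,0,0,-0.01,0,0.004,0],[0,0,0,-0.01,0,0.004,0]]]}}

```text
time_s: 11.48
tcp_pos: [0.551, 0.0565, 0.0849]
tcp_rot: [0.225, 2.782, -0.041]
force: [-17.5, 3.6, 11.9]
width: -0.0003
finger_force: 9.4
```

Emit:
{"api": "drive_tool", "payload": {"rows": [[[0,0,0,0,0,0,0],[0,0,0,0,0,0,0],[0,0,0,0,0,0,0]]]}}

```text
time_s: 11.85
tcp_pos: [0.5504, 0.0566, 0.0846]
tcp_rot: [0.224, 2.782, -0.041]
force: [-9.8, 3.0, 4.7]
width: -0.0001
finger_force: 5.2
```

```bash
python3 -c "
from h import *
where()"
```

```text
t 11.85 hinge-rel mm [-55.7  -0.4   6.6] phi 20.1 side -0.0 q [ 0.17  0.23 -0.7   0.31 -0.11  0.31] F [-9.8  3.   4.7] w -0.0
```

A steady 10 N shows the toggle is at its stop. I'll retreat up and take a look.

```bash
python3 - <<'E'
from h import *
plan([(-85,12,20,0,2),(-90,140,0,0,6)],-1)
E
```

```text
[-0.0, 0.0, 0.0, 0.026, 0.0, -0.015]
[-0.0, 0.0, 0.0, 0.026, 0.0, -0.015]
[-0.0, 0.019, -0.0, -0.013, -0.0, -0.041]
[-0.0, 0.019, -0.0, -0.011, -0.0, -0.041]
[-0.0, 0.019, -0.0, -0.008, -0.0, -0.042]
[-0.0, 0.019, -0.0, -0.006, -0.0, -0.042]
[-0.0, 0.019, -0.0, -0.003, -0.0, -0.043]
[-0.0, 0.019, -0.0, -0.001, -0.0, -0.043]
```

Emit:
{"api": "drive_tool", "payload": {"rows": [[[0,0,0,0.026,0,-0.015,0],[0,0,0,0.026,0,-0.015,0],[0,0.019,0,-0.013,0,-0.041,0],[0,0.019,0,-0.011,0,-0.041,0],[0,0.019,0,-0.008,0,-0.042,0],[0,0.019,0,-0.006,0,-0.042,0],[0,0.019,0,-0.003,0,-0.043,0],[0,0.019,0,-0.001,0,-0.043,0]]]}}

```text
time_s: 12.85
tcp_pos: [0.5197, 0.062, 0.2212]
tcp_rot: [0.255, 3.13, -0.0]
force: [0.7, 0.7, -0.6]
width: 0.0001
finger_force: 0.0
```

```bash
python3 - <<'E'
from h import *
where()
p,d=eyes.grab_frame('scene'); cv2.imwrite('pics/s6.png',cv2.resize(p[90:240,180:380,::-1],None,fx=4,fy=4))
plan([(85,140,0,0,7)],-1); print()
plan([(85,82,0,0,4)],-1,start=pose(85,140,0,0,-1))
E
```

```text
t 12.85 hinge-rel mm [-86.8   0.  143.2] phi 0.1 side -0.0 q [ 0.12  0.26 -0.16  1.15 -0.    0.28] F [ 0.7  0.7 -0.6] w 0.0
[0.0, 0.0, -0.0, -0.048, -0.0, 0.002]
[0.0, 0.0, -0.0, -0.048, -0.0, 0.002]
[0.0, 0.0, -0.0, -0.048, -0.0, 0.002]
[0.0, 0.0, -0.0, -0.048, -0.0, 0.002]
[0.0, 0.0, -0.0, -0.048, -0.0, 0.002]
[0.0, 0.0, -0.0, -0.048, -0.0, 0.002]
[0.0, 0.0, -0.0, -0.048, -0.0, 0.002]

[0.0, 0.0, 0.0, 0.0, 0.0, 0.029]
[0.0, 0.0, 0.0, 0.0, 0.0, 0.029]
[0.0, 0.0, 0.0, 0.0, 0.0, 0.029]
[0.0, 0.0, 0.0, 0.0, 0.0, 0.029]
```

View pics/s6.png

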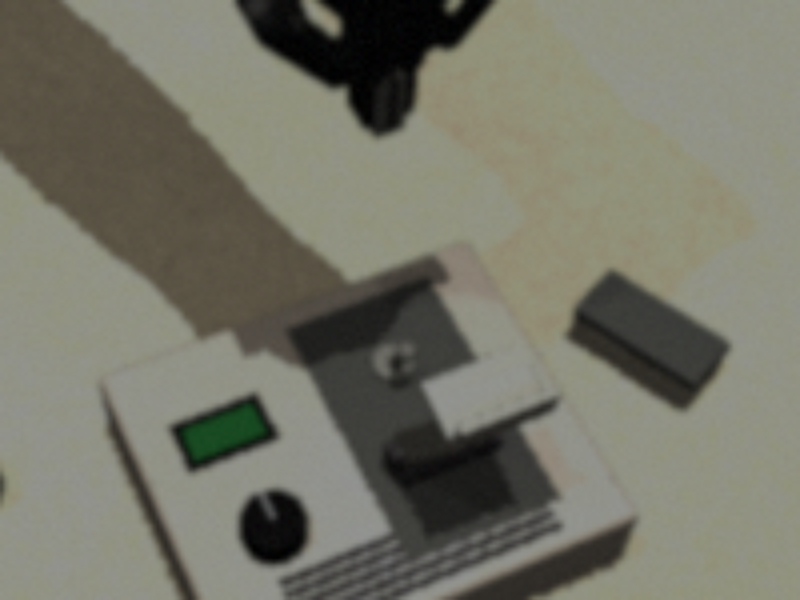

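The toggle is now over to the back, with its ball at crop (402,355) above the nut, and the guard is still open. I'll go over and behind the guard.

Emit:
{"api": "drive_tool", "payload": {"rows": [[[0,0,0,-0.05,0,0.001,0],[0,0,0,-0.05,0,0.001,0],[0,0,0,-0.05,0,0.001,0],[0,0,0,-0.05,0,0.001,0],[0,0,0,-0.05,0,0.001,0],[0,0,0,-0.05,0,0.001,0],[0,0,0,-0.05,0,0,0],[0,0,0,0,0,0,0]]]}}

```text
time_s: 13.9
tcp_pos: [0.6935, 0.0335, 0.216]
tcp_rot: [0.256, 3.129, -0.001]
force: [-0.6, -0.5, 0.4]
width: 0.0004
finger_force: 0.0
```

Emit:
{"api": "drive_tool", "payload": {"rows": [[[0,0,0,0,0,0.028,0],[0,0,0,0,0,0.028,0],[0,0,0,0,0,0.028,0],[0,0,0,0,0,0.028,0],[0,0,0,0,0,0,0]]]}}

```text
time_s: 14.52
tcp_pos: [0.6912, 0.0335, 0.159]
tcp_rot: [-0.255, -3.129, 0.001]
force: [-0.3, 0.3, -0.1]
width: 0.0005
finger_force: 0.0
```

```bash
python3 - <<'E'
from h import *
where()
plan([(60,84,0,0,3),(20,90,0,0,5),(-25,90,0,0,6)],-1)
E
```

```text
t 14.53 hinge-rel mm [87.  -0.4 81. ] phi -0.1 side -0.001 q [ 0.05  0.58  0.19  1.18 -0.    0.21] F [-0.3  0.3 -0.1] w 0.001
[-0.0, -0.0, -0.0, 0.018, 0.0, -0.002]
[-0.0, -0.0, -0.0, 0.018, 0.0, -0.002]
[-0.0, -0.0, -0.0, 0.018, 0.0, -0.002]
[-0.0, -0.0, -0.0, 0.016, 0.0, -0.002]
[-0.0, -0.0, -0.0, 0.016, 0.0, -0.002]
[-0.0, -0.0, -0.0, 0.016, 0.0, -0.002]
[-0.0, -0.0, -0.0, 0.016, 0.0, -0.002]
[-0.0, -0.0, -0.0, 0.016, 0.0, -0.002]
[0.0, 0.0, -0.0, 0.015, -0.0, 0.0]
[0.0, 0.0, -0.0, 0.015, -0.0, 0.0]
[0.0, 0.0, -0.0, 0.015, -0.0, 0.0]
[0.0, 0.0, -0.0, 0.015, -0.0, 0.0]
[0.0, 0.0, -0.0, 0.015, -0.0, 0.0]
[0.0, 0.0, -0.0, 0.015, -0.0, 0.0]
```

Emit:
{"api": "drive_tool", "payload": {"rows": [[[0,0,0,0.018,0,-0.002,0],[0,0,0,0.018,0,-0.002,0],[0,0,0,0.018,0,-0.002,0],[0,0,0,0.016,0,-0.002,0],[0,0,0,0.016,0,-0.002,0],[0,0,0,0.016,0,-0.002,0],[0,0,0,0.016,0,-0.002,0],[0,0,0,0.016,0,-0.002,0]]]}}

```text
time_s: 15.52
tcp_pos: [0.6258, 0.0445, 0.1689]
tcp_rot: [0.255, 3.13, -0.0]
force: [0.0, -0.6, 0.7]
width: 0.0
finger_force: 0.0
```

Emit:
{"api": "drive_tool", "payload": {"rows": [[[0,0,0,0.015,0,0,0],[0,0,0,0.015,0,0,0],[0,0,0,0.015,0,0,0],[0,0,0,0.015,0,0,0],[0,0,0,0.015,0,0,0],[0,0,0,0.015,0,0,0],[0,0,0,0,0,0,0],[0,0,0,0,0,0,0]]]}}

```text
time_s: 16.52
tcp_pos: [0.5822, 0.0517, 0.169]
tcp_rot: [0.255, 3.13, -0.0]
force: [0.9, -0.1, -0.8]
width: -0.0004
finger_force: 0.0
```

```bash
python3 - <<'E'
from h import *
where()
p,d=eyes.grab_frame('scene'); cv2.imwrite('pics/s7.png',cv2.resize(p[90:240,180:380,::-1],None,fx=4,fy=4))
E
```

```text
t 16.52 hinge-rel mm [-23.5  -0.1  91. ] phi 0.1 side -0.0 q [ 0.09  0.39 -0.11  1.07 -0.    0.25] F [ 0.9 -0.1 -0.8] w -0.0
```

View pics/s7.png

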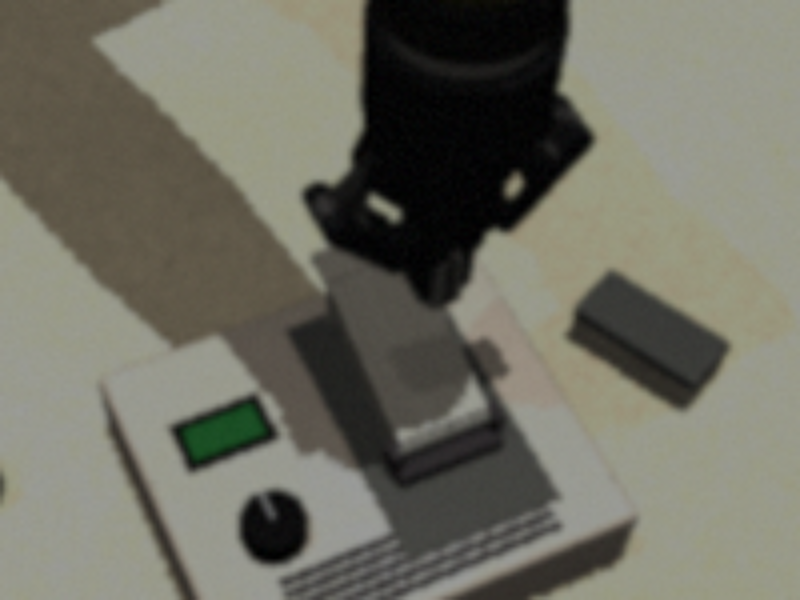

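The guard has dropped shut, with its plate in the original place at crop (330–490, 260–450). I'll lift clear, compare depth with the first picture, then hand in.

Emit:
{"api": "drive_tool", "payload": {"rows": [[[0,0,0,0,0,-0.05,0],[0,0,0,0,0,-0.05,0],[0,0,0,0,0,-0.05,0],[0,0,0,0,0,-0.05,0],[0,0,0,0,0,0,0],[0,0,0,0,0,0,0],[0,0,0,0,0,0,0]]]}}

```text
time_s: 17.45
tcp_pos: [0.5812, 0.0517, 0.2674]
tcp_rot: [-0.255, -3.13, 0.001]
force: [-1.1, -0.7, 0.3]
width: -0.0
finger_force: 0.0
```

```bash
python3 - <<'E'
from h import *
where()
p,d=eyes.grab_frame('scene'); d0=np.load('scene0.npz')['d']; P=cloud(d0,eyes.get_calibration('scene'))
v=(P-H)@np.c_[FX,FY,FZ]*1000
for n,a,b in (('lip',-105,-88),('plate',-80,-10)):
    m=(v[...,0]>a)&(v[...,0]<b)&(abs(v[...,1])<20)&(v[...,2]>5); print(n,m.sum(),np.round(np.percentile((d-d0)[m]*1000,[10,50,90]),2))
for n,x,y in (('oil',.595,-.171),('lens',.462,-.156),('box',.595,.203)):
    m=(np.hypot(P[...,0]-x,P[...,1]-y)<.035)&(P[...,2]>.02); print(n,m.sum(),np.round(np.percentile((d-d0)[m]*1000,[5,50,95]),2))
E
```

```text
t 17.45 hinge-rel mm [-24.5  -0.3 189.4] phi -0.1 side -0.001 q [ 0.09  0.35  0.09  1.31 -0.    0.25] F [-1.1 -0.7  0.3] w -0.0
lip 132 [-2.51 -0.04  2.58]
plate 679 [-2.54 -0.05  2.5 ]
oil 249 [-2.62  0.    3.02]
lens 226 [-3.18 -0.26  3.31]
box 490 [-3.73 -0.01  4.15]
```

```bash
python3 -c "
from station import manip
print(manip.close_job())"
```

```text
the job is handed in; nothing more can be done
None
```

The guard was opened until it stood by itself, the toggle was pushed fully over, and the guard dropped shut again. Depth images show the guard, bottle, lens and slide box back where they started; the job was handed in at about 17.5 s, and no verdict was returned.

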